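# Set up the fold-out tool tray

## Robot

A 6-joint arm with a two-finger parallel gripper is mounted at the origin on a cart in front of the work surface, level with it; the furniture and walls round the work are solid. World frame = base frame: x ahead of the robot, y to its left, z up, the work surface at z = 0. Lengths are in m, angles in degrees, forces in N, time in s.
With the tool pointing down it reaches from about 0.4 to 0.825 m from the base axis. Payload 7 kg.
Tool frame: the origin (TCP) lies midway between the tips of the shut fingers; the grasp point (between the pads) lies 19 mm behind it (ctrl.hold_point_z is the distance from the TCP to the grasp point, in m); z points along the fingers, y is the line along which they close (so a half turn about z gives the same grasp; the last joint's range is limited). The gripper opens to 88 mm and grips with 3 to 60 N. Pads are 19 mm wide; open, the fingers measure 130 mm over their backs; the gripper's body (78 mm by 193 mm) begins 47 mm behind the grasp point.
Start: joints at [85.319, 20.546, 0.682, 0, -70.136, -16.507], TCP at [0.244, 0.629, 0.227] pointing down, gripper open.
Joint ranges: [-176.03, 176.03], [-82.01, 121.73], [-58.28, 71.71], [-173.87, 95.51], [-174.79, -0.11], [-173.66, 173.66]. Speed limits (degrees/s): [136.94, 136.94, 172.46, 180, 180, 180].

## Interface

Orientations are given as [roll, pitch, yaw] about the fixed x, y, z axes, in that order (R = Rz(yaw) Ry(pitch) Rx(roll)).
In Python, from plant import ctrl gives the robot as it stands.
- The arm moves only by the tool apply_moves, never from a script. Its argument "deltas" is a list of rows, each an object with "fingers": the finger opening in mm, from 0 to 87.6; "delta_pos": the shift along the tool's x, y, z in mm, a list of three; "angular": the turn, a rotation vector about the tool's x, y, z in degrees, a list of three. A call has 1 to 10 rows; each row is the pose to reach, as a shift and turn from the pose commanded when the call began, along the tool's axes at that moment; what a row does not reach only later rows make up. A row lasts 1/10 s, in which the tool goes at most 50 mm and 8.59 degrees, less where a joint would pass 70% of its speed; a pose out of reach is approached as far as the arm can. A call with a gripper value outside its range is refused whole. The fingers move at their own pace and stop on an object; the grip force is fixed at half the most. Time passes only in rows, so rows that repeat a pose let the fingers close. It gives the time, the measured TCP pose, the force, the opening and the grip force at its end, in the units of the state.
- ctrl.get_obs(): the state, without advancing time (a new reading comes with each control period).
- ctrl.snapshot(name): name is "side" or "top"; returns the picture (480x640x3 uint8, red, green, blue); there is no depth.
- ctrl.camera_params(name): a dict with "fx", "fy", "cx", "cy" (pixels), "dist_coeffs" ([k1, k2, p1, p2, k3] as OpenCV has them; the pictures are not rectified), "cam_to_world" (4x4, takes a point from camera to world coordinates). Camera axes: x right, y up, looking along -z (the intrinsics and any distortion apply to the point x, -y, -z); pixel columns grow to the right and rows downward; lengths in m; the calibration is good to about 2 mm. A picture is of the moment at which its call begins. camera_params takes no time and is no camera call.
- ctrl.close_job(): hands the job in; it is judged then, once.
The state is a dict: "clock": time; "joint_pos": joint angles; "qvel": joint speeds; "tau": joint torques, N m; "tool_pos": TCP position; "orientation": TCP orientation; "force": force on the tool from outside, world axes, zero at the start; "moment": the same for the moment, N m; "opening": finger opening in m; "gripper_force": force on a finger pad.
Only numpy, scipy, OpenCV 4.12 (cv2) and the standard library are available. Lean on these libraries where they do the work, as an engineer would, in place of code of your own. Each camera call takes 0.05 s, during which the arm holds its last target. There are 200 camera calls.

## Task

Swing both braces of the fold-out stand out until each clicks past its detent and rests fully home against its stop. Then lower the blue tray onto the two braces so that its four corner lugs drop into their sockets and it lies flat on them, and after that set the yellow tape measure upright in the tray, gently. Leave the wood block, the pliers and the oil can where they are, and let go of everything.

Things in the scene. Friction and masses are not known exactly. Their poses are not given: they have to be found in the camera images.
- stand: Fixed grey stand: base plate (x -50 to +24, y +/-118 mm, 12 thick) with two aluminium braces (26 wide, 14 thick, tops 52 mm above the bench) swinging level about upright hinges at x = 0, y = +90 mm (left) and -90 mm (right). Origin on the bench midway between the hinges, z up; braces swing out towards -x, to the robot. A 47 mm high stop stands just outside each opened brace at x = -38.
- seat (a point): On the stand at x = -36, y = 0, 52 mm above the bench, axes as the stand's: where the centre of the seated tray's underside (lugs' upper ends) comes, level with the brace tops; tray's long side along y, either way round. Sockets: two square through-holes in each brace, 16 mm wide, 18 and 54 mm from its hinge: with braces out at x = +/-18, y = +/-90 mm from here.
- left_brace (a joint): Swing of the left brace, rad: 0 = folded, pointing along the stand's -y; turns clockwise seen from above; 1.571 = fully out, along the stand's -x. Friction 0.04 N m, stays where left; from about 1.30 a spring plunger resists (2 to 4 N at the knob) up to its crest at 1.44, then pulls the brace on to its stop at 1.57.
- right_brace (a joint): Swing of the right brace (hinge at stand y = -90 mm), the mirror image: 0 = folded, pointing along +y; turns anticlockwise seen from above; 1.571 = fully out along -x, same plunger.
- left_knob (a point): Centre of the top of the upright red knob on the left brace, 76 mm from its hinge and 86 mm above the bench. Knob: 12 mm diameter, 34 mm high above the brace's top, its upper 7 mm 15 mm in diameter. When both braces are folded the knobs stand 28 mm apart, centre to centre.
- right_knob (a point): The same on the right brace.
- tray: Blue open tray, 58 mm (x) by 200 mm (y), on four black corner lugs 10 x 10 mm, 8 mm high, at x = +/-18, y = +/-90 mm. Origin at the centre, level with the lugs' lower ends (the bench, at the start); z up. Walls 4 mm thick, z = 8 to 38 mm; inner floor at z = 12 mm, inside 50 x 192 mm. About 0.35 kg; grip across its 58 mm width at the middle.
- tape_measure: Yellow tape measure standing upright, 36 mm thick (its x), 78 mm long (its y), 60 mm high; origin at the centre of its underside, z up. Can be gripped across its thickness near the top.
- wood_block: Brown hardwood block lying on the bench, 45 (x) x 90 (y) x 34 mm high, origin at the centre of its underside. Leave it alone.
- pliers: Blue-handled pliers lying flat, 53 x 176 (y) x 14 mm, origin at the centre of the underside. Leave them alone.
- oil_can: Pale metal oil can with a thin brass spout, 69 x 80 x 156 mm, origin at the centre of its underside. Leave it alone.
- bench_vice: Green vice bolted to the bench beside the work, 251 (x) x 171 (y) x 140 mm high, origin at its middle on the bench. It does not move; lift things over it or go round it.
Mind the look-alikes: they are no part of the job. There is more than one size of the stand; the job needs the larger.

How it is judged (in metres and radians):
On the way, in this order (a step that is already met when the one before it is completed fails the run):
1. both braces are fully out, past their detents and against their stops (value of joint each of left_brace, right_brace above 1.53 rad), for 0.2 s.
2. the tray lies flat on both braces with its lugs in the sockets, and is released (all of step 1 and horizontal distance between tray and seat below 0.007 m and z of tray in the frame of seat below -0.005 m and angle between tray's own z axis and vertical below 0.04 rad and angle between the y axis of tray and the y axis of seat, either way round below 0.08 rad and contact force between tray and the fingers below 0.3 N), for 0.2 s.
3. the tape measure stands in the tray (z of tape_measure in the frame of tray below 0.017 m and horizontal distance between tape_measure and tray below 0.075 m and angle between tape_measure's own z axis and vertical below 0.15 rad), for 0.2 s.
At the end, for the whole second after the job is handed in: Both braces over 1.53 rad; tray within 7 mm of the seat centre in plan, 5 mm or more below its level (lugs in), tilt under 0.04, aligned within 0.08 rad either way round; tape measure upright (tilt under 0.15) on the tray floor, within 75 mm of its middle; both at rest (all of step 1 and all of step 3 and horizontal distance between tray and seat below 0.007 m and z of tray in the frame of seat below -0.005 m and angle between tray's own z axis and vertical below 0.04 rad and angle between the y axis of tray and the y axis of seat, either way round below 0.08 rad and z of tape_measure in the frame of tray above 0.007 m and linear speed of each of tray, tape_measure below 0.02 m/s); the robot touches nothing.
It fails at once if the wood block is moved by more than 20 mm (distance of wood_block from where it was at the start of the episode above 0.02 m).
It fails at once if the pliers are moved by more than 20 mm (distance of pliers from where it was at the start of the episode above 0.02 m).
It fails at once if the oil can is moved by more than 20 mm (distance of oil_can from where it was at the start of the episode above 0.02 m).
It fails at once if the tape measure is slammed or dropped hard into the tray (over 50 N between them) (contact force between tape_measure and tray above 50 N).
It also fails if it takes over 72 s, if anything falls off the work surface, if the arm or the gripper's body presses on something with over 40 N, if the wrist force passes 120 N, or if a joint passes its speed limit or range.

## Working session

There is one attempt and no reset: what is moved stays moved. The work goes in short steps, Python scripts to look and compute and a tool call to move; the robot and the scene stay as the last step left them, time stands still between calls to the robot, and variables do not carry over. Pictures are saved under pics/ and viewed, at most 10 in all, crops included, and the job is handed in when it is done.

Besides the shell and the picture viewer there is one more tool, called after "Emit:" as a command line: name --argument value ..., lists and objects as JSON in quotes. apply_moves: Moves the arm, as the interface text tells. Its arguments: {"type":"object","properties":{"deltas":{"type":"array"}},"required":["deltas"]}

```bash
mkdir -p pics
cat > h.py <<'E'
import numpy as np, cv2
from plant import ctrl
def snap(name,f):
    im=ctrl.snapshot(name); cv2.imwrite('pics/'+f,cv2.cvtColor(im,cv2.COLOR_RGB2BGR)); return im
def KD(c):
    return np.array([[c['fx'],0,c['cx']],[0,c['fy'],c['cy']],[0,0,1.]]),np.array(c['dist_coeffs'])
def ray(name,uv):
    c=ctrl.camera_params(name);K,D=KD(c)
    p=cv2.undistortPoints(np.array(uv,float).reshape(-1,1,2),K,D).reshape(-1,2)
    T=np.array(c['cam_to_world']); d=np.c_[p[:,0],-p[:,1],-np.ones(len(p))]@T[:3,:3].T
    return T[:3,3],d
def atz(name,uv,z):
    o,d=ray(name,uv); return o+d*((z-o[2])/d[:,2])[:,None]
def proj(name,P):
    c=ctrl.camera_params(name);K,D=KD(c);T=np.linalg.inv(np.array(c['cam_to_world']))
    q=np.atleast_2d(P)@T[:3,:3].T+T[:3,3]; q=q*[1,-1,-1]
    return cv2.projectPoints(q,np.zeros(3),np.zeros(3),K,D)[0].reshape(-1,2)
def tri(uv1,uv2,a='top',b='side'):
    o1,d1=ray(a,[uv1]);o2,d2=ray(b,[uv2]);d1=d1[0]/np.linalg.norm(d1);d2=d2[0]/np.linalg.norm(d2)
    s=np.linalg.lstsq(np.c_[d1,-d2],o2-o1,rcond=None)[0]
    p,q=o1+s[0]*d1,o2+s[1]*d2
    return (p+q)/2,np.linalg.norm(p-q)
E
python3 - <<'E'
from h import *
for n in('top','side'):
    snap(n,n+'1.png'); c=ctrl.camera_params(n); print(n,c['fx'],c['dist_coeffs'],np.round(c['cam_to_world'],3).tolist())
print(ctrl.get_obs(),ctrl.hold_point_z)
E
```

```text
top 444.38062718021644 [-0.10274194  0.          0.          0.          0.        ] [[-0.131, 0.97, -0.207, 0.347], [-0.991, -0.128, 0.029, -0.008], [0.002, 0.209, 0.978, 1.148], [0.0, 0.0, 0.0, 1.0]]
side 442.5292673452758 [-0.07877334  0.          0.          0.          0.        ] [[-0.892, 0.328, -0.311, 0.225], [-0.452, -0.643, 0.618, 0.671], [0.003, 0.692, 0.722, 0.936], [0.0, 0.0, 0.0, 1.0]]
{'clock': 0.1, 'joint_pos': array([ 8.53199057e+01,  2.05860624e+01,  6.39884799e-01, -1.69926717e-02,
       -7.01355661e+01, -1.65073726e+01]), 'qvel': array([-0.044728  , -0.05805825,  0.1202388 ,  0.15795062,  0.00570933,
       -0.0874435 ]), 'tau': array([-1.46951788e-03, -5.84164882e+01,  2.93749970e+01,  7.01539859e+00,
        1.01619749e-02, -4.20759534e-05]), 'tool_pos': array([0.2438262 , 0.62896522, 0.22573958]), 'orientation': array([ 1.79917086e+02, -7.91181822e-03, -2.11932466e+01]), 'force': array([0.2217838 , 0.14507494, 0.19263734]), 'moment': array([ 0.00416875, -0.04584103,  0.02386694]), 'gripper_force': 0.0, 'opening': 0.08749412522583266} 0.0188
```

View pics/top1.png

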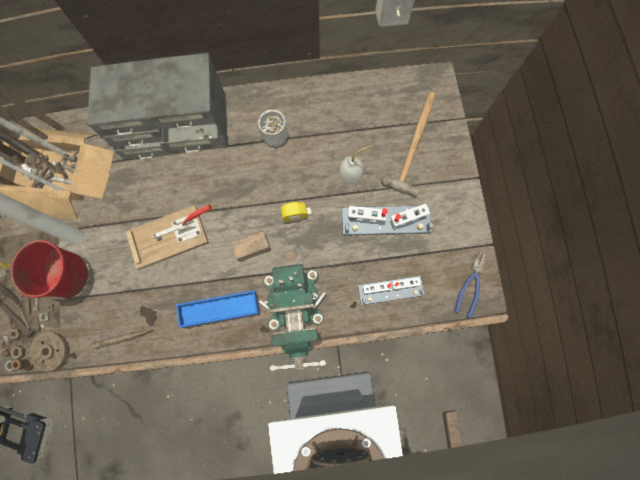

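View pics/side1.png

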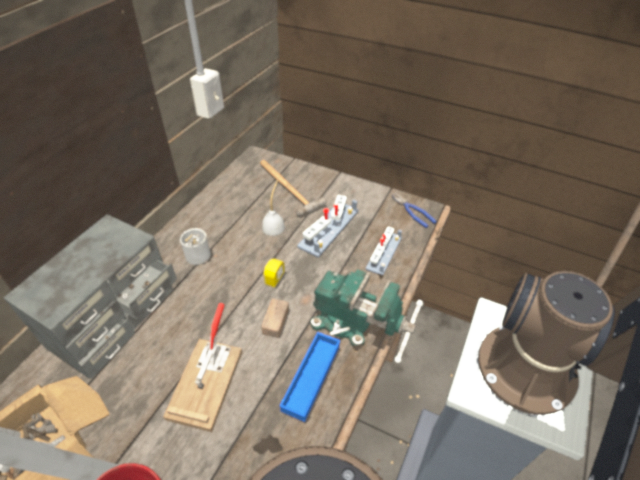

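Both views show the same layout. The top image has +y to the left and the robot at the bottom.
- **Stands:** large stand at top (387,220) / side (328,225), small look-alike at top (391,290) / side (384,250). I choose the larger.
- **Tray:** blue, top (218,309) / side (311,377). The blue-handled pliers at (470,288) are not it.
- **Tape measure:** yellow, top (294,212) / side (273,272).

Next is one close crop of the chosen stand, the tray and the tape.

Run:
```python
import cv2,numpy as np
t=cv2.imread('pics/top1.png');s=cv2.imread('pics/side1.png')
def c(im,u,v,w,h,k,W,H):
    o=cv2.resize(im[v:v+h,u:u+w],(w*k,h*k),interpolation=cv2.INTER_CUBIC);return cv2.resize(o,(W,H)) if o.shape[:2]!=(H,W) else o
a=c(t,335,190,100,50,4,400,200); b=c(s,290,185,80,75,4,320,300)
d=c(t,170,285,100,50,4,400,200); e=c(s,275,325,75,100,3,225,300)
f=c(t,270,190,50,50,4,200,200); g=c(s,250,250,50,50,4,200,200)
o=np.zeros((600,800,3),np.uint8)
o[:200,:400]=a;o[:200,400:800]=d;o[200:500,:320]=b;o[200:500,320:545]=e;o[200:400,545:745]=f;o[400:600,545:745]=g
cv2.imwrite('pics/crop1.png',o)
```

```text
(no output)
```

View pics/crop1.png

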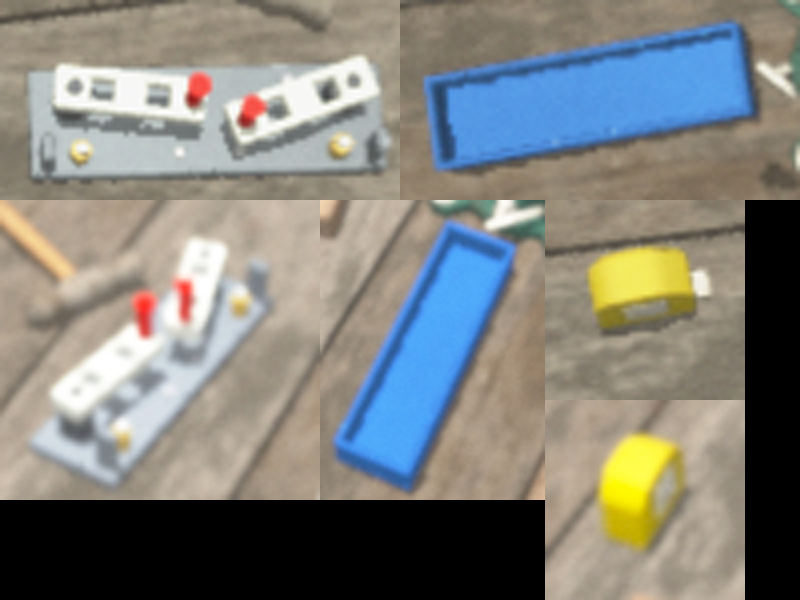

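The crop confirms the large stand: red knobs at top (385,210) and (398,216), left brace folded, right brace turned slightly out. It also shows the tray and the upright tape measure with its hook to the right. Next I fit poses from both views.

```bash
cat > fit.py <<'E'
from h import *
from scipy.optimize import least_squares, minimize
def Rz(a): return np.array([[np.cos(a),-np.sin(a),0],[np.sin(a),np.cos(a),0],[0,0,1]])
def maskfit(ims,cond,pts,x0,roi):
    M={n:(cond(ims[n].astype(int))&roi(n)).astype(np.uint8) for n in ims}
    for n in M:
        k,l,st,_=cv2.connectedComponentsWithStats(M[n]); i=1+np.argmax(st[1:,4]); M[n]=(l==i).astype(np.uint8)
    S=8
    big={}
    for n in M:
        c=cv2.findContours(M[n],cv2.RETR_EXTERNAL,cv2.CHAIN_APPROX_NONE)[0][0]; x,y,w,h=cv2.boundingRect(c); x-=8;y-=8;w+=16;h+=16
        big[n]=(x,y,cv2.resize(M[n][y:y+h,x:x+w]*255,(w*S,h*S),interpolation=cv2.INTER_LINEAR)>127)
    for n in big: # fill holes (seen interior)
        x,y,b=big[n]; cs=cv2.findContours(b.astype(np.uint8),cv2.RETR_EXTERNAL,cv2.CHAIN_APPROX_NONE)[0]; hb=np.zeros(b.shape,np.uint8); cv2.fillPoly(hb,[cv2.convexHull(np.vstack(cs))],1); big[n]=(x,y,hb>0)
    def cost(p):
        P=pts@Rz(p[3]).T+[p[0],p[1],p[2]]; e=0
        for n,(x,y,b) in big.items():
            q=(proj(n,P)-[x,y]+.5)*S; r=np.zeros(b.shape,np.uint8)
            cv2.fillPoly(r,[cv2.convexHull(np.round(q).astype(np.int32))],1)
            e+=1-(b&(r>0)).sum()/(b|(r>0)).sum()
        return e
    s=np.array([.01,.01,.01,.1]); best=minimize(lambda v:cost(x0+v*s),np.zeros(4),method='Nelder-Mead',options=dict(initial_simplex=np.vstack([np.zeros(4),np.eye(4)])*1.0,maxiter=500))
    return x0+best.x*s,best.fun
def box(lx,ly,z0,z1): return np.array([[a*lx/2,b*ly/2,z] for a in(-1,1) for b in(-1,1) for z in(z0,z1)])
blue=lambda m:(m[...,2]-m[...,0]>70)
yel=lambda m:(m[...,0]-m[...,2]>70)&(m[...,1]-m[...,2]>60)
def roi(cs,r):
    def f(n):
        v,u=np.mgrid[:480,:640]; return np.hypot(u-cs[n][0],v-cs[n][1])<r
    return f
E
python3 - <<'E'
from fit import *
ims={n:cv2.cvtColor(cv2.imread(f'pics/{n}1.png'),cv2.COLOR_BGR2RGB) for n in('top','side')}
z=lambda u,v,h:atz('top',[[u,v]],h)[0]
t=z(218,309,.03);print('tray guess',t)
print('tray',*maskfit(ims,blue,box(.058,.2,.008,.038),np.array([t[0],t[1],0,.1]),roi({'top':(218,309),'side':(311,377)},65)))
t=z(294,212,.03)
tp=np.array([[a*.018,y,h] for a in(-1,1) for y,h in((-.03,0),(.03,0),(.03,.045),(-.03,.045),(.018,.06),(-.018,.06))])
print('tape',*maskfit(ims,yel,tp,np.array([t[0],t[1],0,.0]),roi({'top':(294,212),'side':(273,272)},25)))
# stand
L=lambda q,r,h:[-r*np.sin(q),.09-r*np.cos(q),h]
Rr=lambda q,r,h:[-r*np.sin(q),-.09+r*np.cos(q),h]
def pts(p):
    q1,q2=p[4],p[5]
    top=[L(0,0,.052),Rr(0,0,.052),L(q1,.076,.083),Rr(q2,.076,.083),[.024,.118,.012],[-.05,-.118,.012],[-.05,.118,.012]]
    sid=[L(q1,.076,.083),Rr(q2,.076,.083),[.024,.118,.012],[-.05,.118,.012]]
    T=lambda A:np.array(A)@Rz(p[3]).T+p[:3]
    return np.vstack([proj('top',T(top)),proj('side',T(sid))])
ob=np.array([(353.5,210),(423.8,210),(385,210),(398.2,216),(342.5,207.5),(431.2,233),(343.2,235),(326,209),(336.3,206),(297.5,245.7),(319.5,256.2)])
g=z(387,220,.02)
r=least_squares(lambda p:(pts(p)-ob).ravel(),[g[0],g[1],0,0,0,.3],loss='soft_l1')
print('stand',np.round(r.x,4));print(np.round(pts(r.x)-ob,1).tolist())
for n,u,v,h in(('block',251,246,.034),('oil',351,168,.05),('vice',292,310,.1),('small',391,290,.02),('pliers',470,288,.01),('head',402,187,.03),('viceL',265,304,.05),('viceTop',287,265,.14),('board',160,240,.02),('can',272,122,.0)): print(n,np.round(z(u,v,h),3))
print(tri((387,211),(326,209)),tri((398,216),(336.3,206)))
E
```

```text
tray guess [0.44434849 0.24989248 0.03      ]
tray [0.44553815 0.25260582 0.00368819 0.05601803] 0.04580355550860138
tape [0.67131074 0.03216994 0.00198184 0.02013785] 0.26186174772085236
stand [ 0.6334 -0.2114  0.0011 -0.1029  0.0735  0.2992]
[[0.4, 2.2], [-0.1, 0.4], [0.2, 0.2], [-0.0, 0.4], [-0.5, 0.3], [1.1, -0.4], [-0.1, -0.0], [-0.7, 1.0], [-0.4, 0.1], [-0.4, -0.9], [-0.8, -1.1]]
block [0.593 0.151 0.034]
oil [ 0.764 -0.132  0.05 ]
vice [0.414 0.061 0.1  ]
small [ 0.436 -0.19   0.02 ]
pliers [ 0.414 -0.396  0.01 ]
head [ 0.701 -0.261  0.03 ]
viceL [0.44  0.128 0.05 ]
viceTop [0.515 0.058 0.14 ]
board [0.644 0.391 0.02 ]
can [0.949 0.064 0.   ]
(array([ 0.62748331, -0.20041205,  0.08532722]), np.float64(0.002433065533217415)) (array([ 0.60898746, -0.22603813,  0.08515098]), np.float64(0.002137197748568138))
```

```bash
cat > go.py <<'E'
from h import *
from scipy.spatial.transform import Rotation as R
def rows(targets,o=None):
    o=o or ctrl.get_obs(); R0=R.from_euler('xyz',o['orientation'],degrees=True); p=np.array(o['tool_pos'])
    print(np.round(o['clock'],2),np.round(p,4),np.round(o['orientation'],2),np.round(o['opening'],4))
    for x,y,z,yaw in targets:
        d=R0.inv().apply(np.array([x,y,z])-p)*1000; w=(R0.inv()*R.from_euler('xyz',[180,0,yaw],degrees=True)).as_rotvec(degrees=True)
        print(np.round(d,1).tolist(),np.round(w,1).tolist())
S=np.array([.6334,-.2114]);SY=-.1029
def stand(x,y): return S+np.array([np.cos(SY)*x-np.sin(SY)*y,np.sin(SY)*x+np.cos(SY)*y])
def knob(side,q,r=.076):
    s=1 if side=='L' else -1
    return stand(-r*np.sin(q),s*(.09-r*np.cos(q)))
E
python3 - <<'E'
from go import *
print(tri((371,147),(275,180)),tri((351,168),(272,222)))
x,y=knob('R',.3); rows([(x,y,.2,-79),(x,y,.06,-79)])
E
```

```text
(array([ 0.77539272, -0.17501418,  0.15455148]), np.float64(0.00798118915143765)) (array([ 0.77397522, -0.13445521,  0.02632348]), np.float64(0.002593883080071461))
0.1 [0.2438 0.629  0.2257] [ 1.7992e+02 -1.0000e-02 -2.1190e+01] 0.0875
[650.0, 665.4, 26.8] [0.1, -0.0, 57.8]
[649.9, 665.2, 166.8] [0.1, -0.0, 57.8]
```

Emit:
apply_moves --deltas '[{"fingers": 22, "delta_pos": [650, 665, 27], "angular": [0, 0, 58]}, {"fingers": 22, "delta_pos": [650, 665, 27], "angular": [0, 0, 58]}, {"fingers": 22, "delta_pos": [650, 665, 27], "angular": [0, 0, 58]}, {"fingers": 22, "delta_pos": [650, 665, 27], "angular": [0, 0, 58]}, {"fingers": 22, "delta_pos": [650, 665, 27], "angular": [0, 0, 58]}, {"fingers": 22, "delta_pos": [650, 665, 27], "angular": [0, 0, 58]}, {"fingers": 22, "delta_pos": [650, 665, 27], "angular": [0, 0, 58]}, {"fingers": 22, "delta_pos": [650, 665, 27], "angular": [0, 0, 58]}, {"fingers": 22, "delta_pos": [650, 665, 27], "angular": [0, 0, 58]}, {"fingers": 22, "delta_pos": [650, 665, 27], "angular": [0, 0, 58]}]'

```text
clock: 1.1
tool_pos: [0.4407, 0.1679, 0.2121]
orientation: [-180.0, 0.0, -79.2]
force: [1.1, 1.7, 0.1]
opening: 0.0228
gripper_force: 0.0
```

Run:
```python
from go import *
x,y=knob('R',.3); rows([(x,y,.2,-79)])
```

```text
1.1 [0.4407 0.1679 0.2121] [-1.7998e+02  2.0000e-02 -7.9160e+01] 0.0228
[418.9, -91.4, 12.0] [-0.0, 0.0, -0.2]
```

Emit:
apply_moves --deltas '[{"fingers": 22, "delta_pos": [410, -91, 12], "angular": [0, 0, 0]}, {"fingers": 22, "delta_pos": [410, -91, 12], "angular": [0, 0, 0]}, {"fingers": 22, "delta_pos": [410, -91, 12], "angular": [0, 0, 0]}, {"fingers": 22, "delta_pos": [410, -91, 12], "angular": [0, 0, 0]}, {"fingers": 22, "delta_pos": [410, -91, 12], "angular": [0, 0, 0]}, {"fingers": 22, "delta_pos": [410, -91, 12], "angular": [0, 0, 0]}, {"fingers": 22, "delta_pos": [410, -91, 12], "angular": [0, 0, 0]}, {"fingers": 22, "delta_pos": [410, -91, 12], "angular": [0, 0, 0]}, {"fingers": 22, "delta_pos": [410, -91, 12], "angular": [0, 0, 0]}, {"fingers": 22, "delta_pos": [410, -91, 12], "angular": [0, 0, 0]}]'

```text
clock: 2.1
tool_pos: [0.6069, -0.2186, 0.1983]
orientation: [179.9, 0.0, -79.4]
force: [-1.0, 0.1, -0.8]
opening: 0.0222
gripper_force: 0.0
```

Run:
```python
from go import *
x,y=knob('R',.3); rows([(x,y,.13,-79),(x,y,.06,-79)])
```

```text
2.1 [ 0.6069 -0.2186  0.1983] [ 1.7987e+02  2.0000e-02 -7.9390e+01] 0.0222
[8.1, -1.1, 68.3] [0.1, 0.0, -0.4]
[8.1, -1.3, 138.3] [0.1, 0.0, -0.4]
```

Emit:
apply_moves --deltas '[{"fingers": 26, "delta_pos": [8, -1, 40], "angular": [0, 0, 0]}, {"fingers": 26, "delta_pos": [8, -1, 80], "angular": [0, 0, 0]}, {"fingers": 26, "delta_pos": [8, -1, 100], "angular": [0, 0, 0]}, {"fingers": 26, "delta_pos": [8, -1, 112], "angular": [0, 0, 0]}, {"fingers": 26, "delta_pos": [8, -1, 120], "angular": [0, 0, 0]}, {"fingers": 26, "delta_pos": [8, -1, 128], "angular": [0, 0, 0]}, {"fingers": 26, "delta_pos": [8, -1, 136], "angular": [0, 0, 0]}, {"fingers": 22, "delta_pos": [8, -1, 137], "angular": [0, 0, 0]}, {"fingers": 22, "delta_pos": [8, -1, 137], "angular": [0, 0, 0]}]'

```text
clock: 3.0
tool_pos: [0.6095, -0.2235, 0.0634]
orientation: [-180.0, -0.0, -79.2]
force: [0.1, -0.4, 0.7]
opening: 0.0225
gripper_force: 0.0
```

Run:
```python
from go import *
T=[]
for k in range(1,21):
    q=.3+(1.59-.3)*k/20; x,y=knob('R',q); T.append((x,y,.061,np.degrees(q)-95.9))
rows(T)
```

```text
3.0 [ 0.6095 -0.2235  0.0634] [-1.7998e+02 -1.0000e-02 -7.9180e+01] 0.0225
[3.0, 5.7, 2.4] [-0.0, -0.0, -4.2]
[3.5, 10.5, 2.4] [-0.0, -0.0, -7.9]
[4.3, 15.4, 2.3] [-0.0, -0.0, -11.6]
[5.5, 20.1, 2.3] [-0.0, -0.0, -15.3]
[6.9, 24.8, 2.3] [-0.0, -0.0, -18.9]
[8.7, 29.4, 2.3] [-0.0, -0.0, -22.6]
[10.7, 33.9, 2.3] [-0.0, -0.0, -26.3]
[13.0, 38.2, 2.3] [-0.0, -0.0, -30.0]
[15.6, 42.3, 2.3] [-0.0, -0.0, -33.7]
[18.4, 46.3, 2.3] [-0.0, -0.0, -37.4]
[21.5, 50.1, 2.3] [-0.0, -0.0, -41.1]
[24.9, 53.7, 2.3] [-0.0, -0.0, -44.8]
[28.4, 57.1, 2.3] [-0.0, -0.0, -48.5]
[32.2, 60.2, 2.3] [-0.0, -0.0, -52.2]
[36.2, 63.1, 2.3] [-0.0, -0.0, -55.9]
[40.3, 65.7, 2.3] [-0.0, -0.0, -59.6]
[44.6, 68.0, 2.3] [-0.0, -0.0, -63.3]
[49.1, 70.1, 2.3] [-0.0, -0.0, -67.0]
[53.7, 71.9, 2.3] [-0.0, -0.0, -70.7]
[58.3, 73.3, 2.3] [-0.0, -0.0, -74.4]
```

Emit:
apply_moves --deltas '[{"fingers": 22, "delta_pos": [3, 5.7, 2], "angular": [0, 0, -4]}, {"fingers": 22, "delta_pos": [3.5, 10.5, 2], "angular": [0, 0, -8]}, {"fingers": 22, "delta_pos": [4.3, 15.4, 2], "angular": [0, 0, -12]}, {"fingers": 22, "delta_pos": [5.5, 20, 2], "angular": [0, 0, -15]}, {"fingers": 22, "delta_pos": [7, 25, 2], "angular": [0, 0, -19]}, {"fingers": 22, "delta_pos": [8.7, 29.4, 2], "angular": [0, 0, -23]}, {"fingers": 22, "delta_pos": [10.7, 34, 2], "angular": [0, 0, -26]}, {"fingers": 22, "delta_pos": [13, 38, 2], "angular": [0, 0, -30]}, {"fingers": 22, "delta_pos": [15.6, 42.3, 2], "angular": [0, 0, -34]}, {"fingers": 22, "delta_pos": [18.4, 46.3, 2], "angular": [0, 0, -37]}]'

```text
clock: 4.0
tool_pos: [0.5679, -0.2505, 0.062]
orientation: [-179.9, -0.1, -42.0]
force: [1.4, -0.1, -0.4]
opening: 0.0221
gripper_force: 0.3
```

Run:
```python
from go import *
T=[]
for k in range(11,21):
    q=.3+(1.59-.3)*k/20; x,y=knob('R',q); T.append((x,y,.061,np.degrees(q)-95.9))
rows(T)
```

```text
4.0 [ 0.5679 -0.2505  0.062 ] [-1.7994e+02 -9.0000e-02 -4.2020e+01] 0.0221
[-0.3, 5.1, 1.0] [-0.1, -0.1, -4.0]
[0.2, 10.0, 1.0] [-0.1, -0.1, -7.7]
[1.0, 14.8, 1.0] [-0.1, -0.1, -11.3]
[2.1, 19.6, 1.0] [-0.0, -0.1, -15.0]
[3.6, 24.3, 1.0] [-0.0, -0.1, -18.7]
[5.3, 28.9, 1.0] [-0.0, -0.1, -22.4]
[7.3, 33.3, 1.0] [-0.0, -0.1, -26.1]
[9.6, 37.7, 1.0] [-0.0, -0.1, -29.8]
[12.2, 41.8, 1.0] [-0.0, -0.1, -33.5]
[15.0, 45.8, 1.0] [-0.0, -0.1, -37.2]
```

Emit:
apply_moves --deltas '[{"fingers": 22, "delta_pos": [0, 5, 1], "angular": [0, 0, -4]}, {"fingers": 22, "delta_pos": [0.2, 10, 1], "angular": [0, 0, -8]}, {"fingers": 22, "delta_pos": [1, 15, 1], "angular": [0, 0, -11]}, {"fingers": 22, "delta_pos": [2, 20, 1], "angular": [0, 0, -15]}, {"fingers": 22, "delta_pos": [3.6, 24.3, 1], "angular": [0, 0, -19]}, {"fingers": 22, "delta_pos": [5.3, 29, 1], "angular": [0, 0, -22]}, {"fingers": 22, "delta_pos": [7.3, 33.3, 1], "angular": [0, 0, -26]}, {"fingers": 22, "delta_pos": [9.6, 37.7, 1], "angular": [0, 0, -30]}, {"fingers": 22, "delta_pos": [12.2, 41.8, 1], "angular": [0, 0, -33]}, {"fingers": 22, "delta_pos": [15, 46, 1], "angular": [0, 0, -37]}]'

```text
clock: 5.0
tool_pos: [0.5484, -0.2945, 0.0611]
orientation: [180.0, -0.1, -5.0]
force: [0.7, -0.6, -0.7]
opening: 0.0218
gripper_force: 0.3
```

Run:
```python
from go import *
x,y=knob('R',1.62); rows([(x,y,.061,-3)])
```

```text
5.0 [ 0.5484 -0.2945  0.0611] [ 1.7999e+02 -1.2000e-01 -5.0400e+00] 0.0218
[0.1, 2.3, 0.1] [0.0, -0.1, -2.0]
```

Emit:
apply_moves --deltas '[{"fingers": 22, "delta_pos": [0, 1.5, 0], "angular": [0, 0, 0]}, {"fingers": 22, "delta_pos": [0, 3, 0], "angular": [0, 0, 0]}, {"fingers": 22, "delta_pos": [0, 3, 0], "angular": [0, 0, 0]}]'

```text
clock: 5.3
tool_pos: [0.5478, -0.2965, 0.0607]
orientation: [-179.9, -0.1, -5.3]
force: [0.8, 6.9, 3.6]
opening: 0.0218
gripper_force: 3.3
```

Emit:
apply_moves --deltas '[{"fingers": 22, "delta_pos": [0, 1.5, 0], "angular": [0, 0, 0]}, {"fingers": 22, "delta_pos": [0, 1.5, 0], "angular": [0, 0, 0]}]'

```text
clock: 5.5
tool_pos: [0.5478, -0.2969, 0.0607]
orientation: [-179.9, -0.1, -5.3]
force: [0.5, 13.3, 5.9]
opening: 0.022
gripper_force: 6.2
```

Emit:
apply_moves --deltas '[{"fingers": 22, "delta_pos": [0, -5, 0], "angular": [0, 0, 0]}, {"fingers": 24, "delta_pos": [0, -5, -10], "angular": [0, 0, 0]}, {"fingers": 24, "delta_pos": [0, -5, -55], "angular": [0, 0, 0]}, {"fingers": 24, "delta_pos": [0, -5, -70], "angular": [0, 0, 0]}, {"fingers": 24, "delta_pos": [0, -5, -70], "angular": [0, 0, 0]}]'

```text
clock: 6.0
tool_pos: [0.5494, -0.2949, 0.1342]
orientation: [179.9, -0.3, -5.2]
force: [1.1, -0.5, 0.1]
opening: 0.0239
gripper_force: 0.0
```

Run:
```python
from go import *
snap('top','top2.png');snap('side','side2.png')
x,y=knob('L',.0735); rows([(x,y,.13,-115)])
a=cv2.imread('pics/top2.png')[190:250,330:450];b=cv2.imread('pics/side2.png')[180:280,280:380]
o=np.zeros((600,800,3),np.uint8);o[:240,:480]=cv2.resize(a,(480,240),interpolation=3);o[:320,480:800]=cv2.resize(b,(320,320),interpolation=3)
cv2.imwrite('pics/crop2.png',o[:330])
```

```text
6.1 [ 0.5475 -0.2941  0.1308] [ 1.7999e+02 -7.0000e-02 -5.2400e+00] 0.024
[72.6, -104.5, 0.9] [-0.1, -0.1, 109.8]
```

View pics/crop2.png

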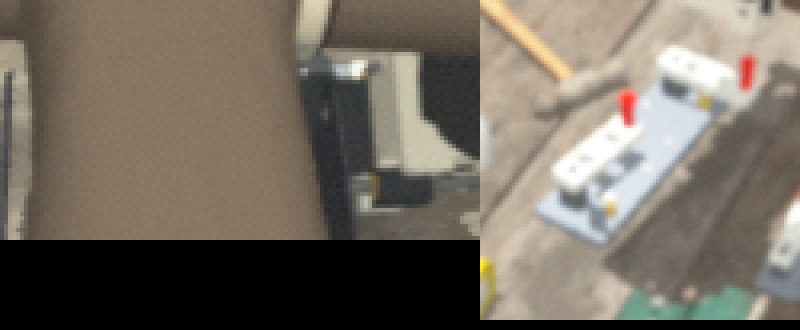

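The right brace is out in the side view, and the left knob is unchanged at side (326,210). The arm hides the top view. Next is the left knob.

Emit:
apply_moves --deltas '[{"fingers": 26, "delta_pos": [73, -104, -5], "angular": [0, 0, 110]}, {"fingers": 26, "delta_pos": [73, -104, -5], "angular": [0, 0, 110]}, {"fingers": 26, "delta_pos": [73, -104, -5], "angular": [0, 0, 110]}, {"fingers": 26, "delta_pos": [73, -104, -5], "angular": [0, 0, 110]}, {"fingers": 26, "delta_pos": [73, -104, -5], "angular": [0, 0, 110]}, {"fingers": 26, "delta_pos": [73, -104, -5], "angular": [0, 0, 110]}, {"fingers": 26, "delta_pos": [73, -104, -5], "angular": [0, 0, 110]}, {"fingers": 26, "delta_pos": [73, -104, -5], "angular": [0, 0, 110]}, {"fingers": 26, "delta_pos": [73, -104, -5], "angular": [0, 0, 110]}, {"fingers": 26, "delta_pos": [73, -104, -5], "angular": [0, 0, 110]}]'

```text
clock: 7.1
tool_pos: [0.6288, -0.1971, 0.1337]
orientation: [179.9, 0.0, -91.5]
force: [-0.2, -1.4, 0.3]
opening: 0.0259
gripper_force: 0.0
```

Emit:
apply_moves --deltas '[{"fingers": 26, "delta_pos": [0, 0, 0], "angular": [0, 0, 8.5]}, {"fingers": 26, "delta_pos": [0, 0, 0], "angular": [0, 0, 17]}, {"fingers": 26, "delta_pos": [0, 0, 0], "angular": [0, 0, 24]}, {"fingers": 26, "delta_pos": [0, 0, 0], "angular": [0, 0, 24]}]'

```text
clock: 7.5
tool_pos: [0.6288, -0.197, 0.1338]
orientation: [179.9, -0.1, -115.2]
force: [0.6, 0.7, 0.2]
opening: 0.0258
gripper_force: 0.0
```

Run:
```python
from go import *
x,y=knob('L',.0735); rows([(x,y,.061,-115)])
```

```text
7.5 [ 0.6288 -0.197   0.1338] [ 1.7988e+02 -5.0000e-02 -1.1523e+02] 0.0258
[-0.6, -0.5, 72.8] [0.1, -0.1, -0.2]
```

Emit:
apply_moves --deltas '[{"fingers": 26, "delta_pos": [0, 0, 30], "angular": [0, 0, 0]}, {"fingers": 26, "delta_pos": [0, 0, 42], "angular": [0, 0, 0]}, {"fingers": 26, "delta_pos": [0, 0, 52], "angular": [0, 0, 0]}, {"fingers": 26, "delta_pos": [0, 0, 62], "angular": [0, 0, 0]}, {"fingers": 26, "delta_pos": [0, 0, 71], "angular": [0, 0, 0]}, {"fingers": 22, "delta_pos": [0, 0, 71], "angular": [0, 0, 0]}, {"fingers": 22, "delta_pos": [0, 0, 71], "angular": [0, 0, 0]}]'

```text
clock: 8.2
tool_pos: [0.6298, -0.197, 0.0642]
orientation: [-180.0, -0.0, -115.1]
force: [0.1, -0.1, -0.1]
opening: 0.0222
gripper_force: 0.3
```

Run:
```python
from go import *
T=[]
for k in range(1,21):
    q=.0735+(1.57-.0735)*k/20; x,y=knob('L',q); T.append((x,y,.061,-115-71*k/20))
rows(T)
```

```text
8.2 [ 0.6298 -0.197   0.0642] [-1.7999e+02 -1.0000e-02 -1.1507e+02] 0.0222
[1.2, 6.1, 3.2] [-0.0, -0.0, 3.5]
[2.0, 11.8, 3.2] [-0.0, -0.0, 7.0]
[2.5, 17.4, 3.2] [-0.0, -0.0, 10.6]
[2.5, 23.1, 3.2] [-0.0, -0.0, 14.1]
[2.0, 28.8, 3.2] [-0.0, -0.0, 17.7]
[1.2, 34.4, 3.2] [-0.0, -0.0, 21.2]
[-0.1, 40.0, 3.2] [-0.0, -0.0, 24.8]
[-1.8, 45.4, 3.2] [-0.0, -0.0, 28.3]
[-3.8, 50.7, 3.2] [-0.0, -0.0, 31.9]
[-6.3, 55.8, 3.2] [-0.0, -0.0, 35.4]
[-9.2, 60.7, 3.2] [-0.0, -0.0, 39.0]
[-12.4, 65.4, 3.2] [-0.0, -0.0, 42.5]
[-15.9, 69.9, 3.2] [-0.0, -0.0, 46.1]
[-19.8, 74.0, 3.2] [-0.0, -0.0, 49.6]
[-24.0, 77.9, 3.2] [-0.0, -0.0, 53.2]
[-28.4, 81.4, 3.2] [-0.0, -0.0, 56.7]
[-33.1, 84.6, 3.2] [-0.0, -0.0, 60.3]
[-38.0, 87.5, 3.2] [-0.0, -0.0, 63.8]
[-43.2, 89.9, 3.2] [-0.0, -0.0, 67.4]
[-48.5, 92.0, 3.2] [-0.0, -0.0, 70.9]
```

Emit:
apply_moves --deltas '[{"fingers": 22, "delta_pos": [1, 6, 2], "angular": [0, 0, 3.5]}, {"fingers": 22, "delta_pos": [2, 12, 2], "angular": [0, 0, 7]}, {"fingers": 22, "delta_pos": [2.5, 17.5, 2], "angular": [0, 0, 10.5]}, {"fingers": 22, "delta_pos": [2.5, 23, 2], "angular": [0, 0, 14]}, {"fingers": 22, "delta_pos": [2, 29, 2], "angular": [0, 0, 17.5]}, {"fingers": 22, "delta_pos": [1, 34.5, 2], "angular": [0, 0, 21]}, {"fingers": 22, "delta_pos": [0, 40, 2], "angular": [0, 0, 25]}, {"fingers": 22, "delta_pos": [-2, 45.5, 2], "angular": [0, 0, 28.5]}, {"fingers": 22, "delta_pos": [-4, 50.5, 2], "angular": [0, 0, 32]}, {"fingers": 22, "delta_pos": [-6, 56, 2], "angular": [0, 0, 35.5]}]'

```text
clock: 9.2
tool_pos: [0.5821, -0.1678, 0.0631]
orientation: [-179.9, 0.1, -150.7]
force: [0.2, -0.9, 0.2]
opening: 0.0219
gripper_force: 0.3
```

Run:
```python
from go import *
T=[]
for k in range(11,22):
    q=.0735+(1.57-.0735)*k/20; x,y=knob('L',q); T.append((x,y,.061,-115-71*k/20))
rows(T)
```

```text
9.2 [ 0.5821 -0.1678  0.0631] [-1.7993e+02  9.0000e-02 -1.5072e+02] 0.0219
[0.6, 5.9, 2.1] [-0.1, 0.1, 3.3]
[0.7, 11.6, 2.1] [-0.1, 0.1, 6.9]
[0.4, 17.3, 2.1] [-0.1, 0.1, 10.4]
[-0.3, 22.9, 2.1] [-0.1, 0.1, 14.0]
[-1.4, 28.5, 2.1] [-0.1, 0.1, 17.5]
[-3.0, 33.9, 2.1] [-0.1, 0.1, 21.1]
[-4.9, 39.3, 2.1] [-0.0, 0.1, 24.6]
[-7.3, 44.5, 2.1] [-0.0, 0.1, 28.2]
[-10.0, 49.4, 2.1] [-0.0, 0.1, 31.7]
[-13.1, 54.2, 2.1] [-0.0, 0.1, 35.3]
[-16.6, 58.7, 2.1] [-0.0, 0.1, 38.8]
```

Emit:
apply_moves --deltas '[{"fingers": 22, "delta_pos": [0.6, 6, 2], "angular": [0, 0, 3.5]}, {"fingers": 22, "delta_pos": [0.7, 11.5, 2], "angular": [0, 0, 7]}, {"fingers": 22, "delta_pos": [0.4, 17.5, 2], "angular": [0, 0, 10.5]}, {"fingers": 22, "delta_pos": [0, 23, 2], "angular": [0, 0, 14]}, {"fingers": 22, "delta_pos": [-1.5, 28.5, 2], "angular": [0, 0, 17.5]}, {"fingers": 22, "delta_pos": [-3, 34, 2], "angular": [0, 0, 21]}, {"fingers": 22, "delta_pos": [-5, 39.5, 2], "angular": [0, 0, 24.5]}, {"fingers": 22, "delta_pos": [-7.5, 44.5, 2], "angular": [0, 0, 28]}, {"fingers": 22, "delta_pos": [-10, 49.5, 2], "angular": [0, 0, 32]}, {"fingers": 22, "delta_pos": [-13, 54, 2], "angular": [0, 0, 35]}]'

```text
clock: 10.2
tool_pos: [0.5663, -0.1146, 0.061]
orientation: [-180.0, 0.0, 174.3]
force: [-1.3, -2.2, 1.0]
opening: 0.0218
gripper_force: 0.9
```

Emit:
apply_moves --deltas '[{"fingers": 22, "delta_pos": [0, 1.5, 0], "angular": [0, 0, 0]}, {"fingers": 22, "delta_pos": [0, 3, 0], "angular": [0, 0, 0]}, {"fingers": 22, "delta_pos": [0, 3, 0], "angular": [0, 0, 0]}]'

```text
clock: 10.5
tool_pos: [0.567, -0.1112, 0.0605]
orientation: [180.0, 0.1, 174.5]
force: [-0.5, -0.4, 0.7]
opening: 0.0222
gripper_force: 0.0
```

Emit:
apply_moves --deltas '[{"fingers": 22, "delta_pos": [0, 1.5, 0], "angular": [0, 0, 0]}, {"fingers": 22, "delta_pos": [0, 3, 0], "angular": [0, 0, 0]}, {"fingers": 22, "delta_pos": [0, 3, 0], "angular": [0, 0, 0]}]'

```text
clock: 10.8
tool_pos: [0.5669, -0.1091, 0.0602]
orientation: [-179.9, -0.0, 174.4]
force: [0.2, -4.6, 1.2]
opening: 0.0221
gripper_force: 2.5
```

Emit:
apply_moves --deltas '[{"fingers": 22, "delta_pos": [0, 1, 0], "angular": [0, 0, 0]}, {"fingers": 22, "delta_pos": [0, 2, 0], "angular": [0, 0, 0]}, {"fingers": 22, "delta_pos": [0, 2, 0], "angular": [0, 0, 0]}]'

```text
clock: 11.1
tool_pos: [0.5668, -0.1085, 0.0602]
orientation: [-179.8, -0.0, 174.4]
force: [0.6, -13.2, -0.8]
opening: 0.0222
gripper_force: 6.6
```

Emit:
apply_moves --deltas '[{"fingers": 22, "delta_pos": [0, -5, 0], "angular": [0, 0, 0]}, {"fingers": 24, "delta_pos": [0, -5, -10], "angular": [0, 0, 0]}, {"fingers": 24, "delta_pos": [0, -5, -60], "angular": [0, 0, 0]}, {"fingers": 24, "delta_pos": [0, -5, -110], "angular": [0, 0, 0]}, {"fingers": 24, "delta_pos": [0, -5, -150], "angular": [0, 0, 0]}, {"fingers": 24, "delta_pos": [0, -5, -150], "angular": [0, 0, 0]}]'

```text
clock: 11.7
tool_pos: [0.57, -0.1112, 0.2178]
orientation: [179.9, 0.7, 174.5]
force: [-0.2, 0.8, -0.9]
opening: 0.0242
gripper_force: 0.0
```

Run:
```python
from go import *
rows([(.4455,.2526,.21,-86.8)])
```

```text
11.7 [ 0.57   -0.1112  0.2178] [179.94   0.66 174.48] 0.0242
[159.0, 350.1, 6.3] [-0.5, 0.5, -98.7]
```

Emit:
apply_moves --deltas '[{"fingers": 86, "delta_pos": [159, 350, 6], "angular": [0, 0, -98.7]}, {"fingers": 86, "delta_pos": [159, 350, 6], "angular": [0, 0, -98.7]}, {"fingers": 86, "delta_pos": [159, 350, 6], "angular": [0, 0, -98.7]}, {"fingers": 86, "delta_pos": [159, 350, 6], "angular": [0, 0, -98.7]}, {"fingers": 86, "delta_pos": [159, 350, 6], "angular": [0, 0, -98.7]}, {"fingers": 86, "delta_pos": [159, 350, 6], "angular": [0, 0, -98.7]}, {"fingers": 86, "delta_pos": [159, 350, 6], "angular": [0, 0, -98.7]}, {"fingers": 86, "delta_pos": [159, 350, 6], "angular": [0, 0, -98.7]}, {"fingers": 86, "delta_pos": [159, 350, 6], "angular": [0, 0, -98.7]}, {"fingers": 86, "delta_pos": [159, 350, 6], "angular": [0, 0, -98.7]}]'

```text
clock: 12.7
tool_pos: [0.4416, 0.2542, 0.2046]
orientation: [-180.0, 0.0, -99.1]
force: [0.5, -0.3, 0.9]
opening: 0.0856
gripper_force: 0.0
```

Run:
```python
from go import *
snap('top','top3.png');snap('side','side3.png')
rows([(.4455,.2526,.21,-86.8)])
a=cv2.imread('pics/top3.png')[190:250,335:445];b=cv2.imread('pics/side3.png')[180:270,280:380]
o=np.zeros((600,800,3),np.uint8);o[:240,:440]=cv2.resize(a,(440,240),interpolation=3);o[240:600,400:800]=cv2.resize(b,(400,360),interpolation=3)
o[:240,440:800]=cv2.resize(cv2.imread('pics/top3.png'),(320,240))[:, :320].repeat(1,0) if 0 else 0
o[240:540,:400]=cv2.resize(cv2.imread('pics/top3.png'),(400,300))
cv2.imwrite('pics/crop3.png',o)
```

```text
12.8 [0.4421 0.2532 0.2046] [-1.7999e+02  4.0000e-02 -9.9440e+01] 0.0859
[0.1, -3.5, -5.4] [-0.0, 0.0, -12.6]
```

View pics/crop3.png

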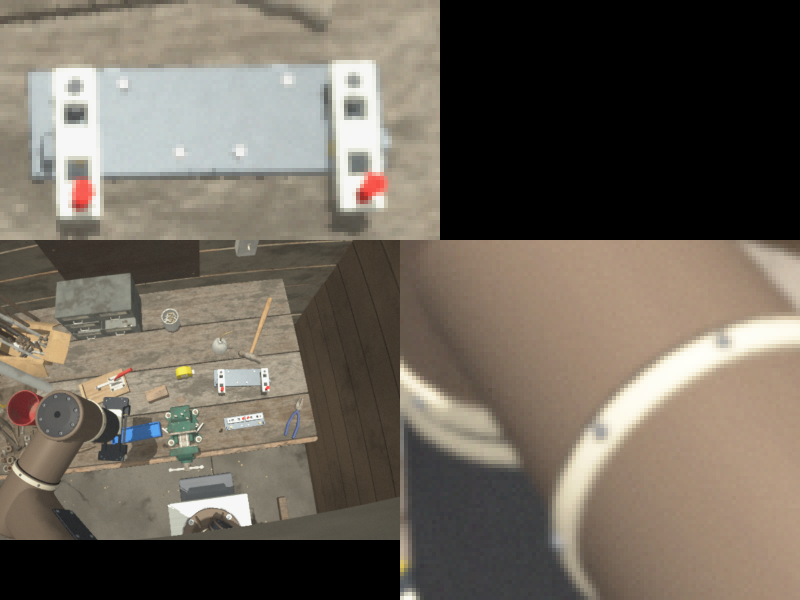

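The top view shows both braces fully out, with sockets at top px (354,218), (354.5,232), (423.7,217) and (424.7,230.5). I'll refit the stand from these and fit the tray again from the first pair.

Run:
```python
from go import *
from fit import Rz
from scipy.optimize import least_squares
im=cv2.imread('pics/top3.png');g=cv2.cvtColor(im,cv2.COLOR_BGR2GRAY).astype(float)
c=np.array([(75,87),(353,80),(76,113),(78,166),(355,108),(359,161)],float); uv=np.c_[335+(c[:,0]+.5)/4-.5,190+(c[:,1]+.5)/4-.5]
# refine sockets by darkness centroid
for i in range(6):
    for _ in range(3):
        u,v=np.mgrid[-3:4,-3:4][::-1]; U=np.round(uv[i,0]).astype(int)+u;V=np.round(uv[i,1]).astype(int)+v
        w=np.clip(170-g[V,U],0,100); w[(np.abs(U-uv[i,0])>3.3)|(np.abs(V-uv[i,1])>3.3)]=0
        n=np.array([(w*U).sum(),(w*V).sum()])/w.sum()
    print(uv[i].round(2),n.round(2)); 
P=np.array([[0,.09],[0,-.09],[-.018,.09],[-.054,.09],[-.018,-.09],[-.054,-.09]])
W=atz('top',uv,.052)[:,:2]
def f(p): return (P@Rz(p[2])[:2,:2].T+p[:2]-W).ravel()
r=least_squares(f,[.633,-.211,-.1]);print(r.x,(r.fun.reshape(-1,2)*1000).round(1).tolist())
s=r.x[:2]+Rz(r.x[2])[:2,:2]@[-.036,0];print('seat',s,'old',stand(-.036,0))
```

```text
[353.38 211.38] [353.21 211.27]
[422.88 209.62] [422.8  209.67]
[353.62 217.88] [353.23 218.17]
[354.12 231.12] [354.03 232.21]
[423.38 216.62] [422.94 216.56]
[424.38 229.88] [424.24 230.42]
[ 0.63638753 -0.21021987 -0.10836284] [[0.9, 0.1], [-0.1, -0.2], [0.2, 0.2], [-1.1, 0.4], [0.5, -0.3], [-0.5, -0.1]]
seat [ 0.60059869 -0.20632644] old [ 0.59759042 -0.20770213]
```

Emit:
apply_moves --deltas '[{"fingers": 86, "delta_pos": [0, -3, 0], "angular": [0, 0, -8]}, {"fingers": 86, "delta_pos": [0, -3, 0], "angular": [0, 0, -12.5]}, {"fingers": 86, "delta_pos": [0, -3, 0], "angular": [0, 0, -12.5]}, {"fingers": 86, "delta_pos": [0, -3, 0], "angular": [0, 0, -12.5]}]'

```text
clock: 13.2
tool_pos: [0.4454, 0.2519, 0.2043]
orientation: [-180.0, 0.0, -87.5]
force: [0.2, 0.8, -0.1]
opening: 0.0857
gripper_force: 0.0
```

Run:
```python
from go import *
rows([(.4455,.2526,.12,-86.8),(.4455,.2526,.006,-86.8)])
```

```text
13.2 [0.4454 0.2519 0.2043] [-1.7999e+02  2.0000e-02 -8.7460e+01] 0.0857
[-0.7, -0.1, 84.3] [-0.0, 0.0, -0.7]
[-0.7, -0.1, 198.3] [-0.0, 0.0, -0.7]
```

Emit:
apply_moves --deltas '[{"fingers": 86, "delta_pos": [0, 0, 50], "angular": [0, 0, -0.7]}, {"fingers": 86, "delta_pos": [0, 0, 100], "angular": [0, 0, -0.7]}, {"fingers": 86, "delta_pos": [0, 0, 140], "angular": [0, 0, -0.7]}, {"fingers": 86, "delta_pos": [0, 0, 170], "angular": [0, 0, -0.7]}, {"fingers": 86, "delta_pos": [0, 0, 188], "angular": [0, 0, -0.7]}, {"fingers": 86, "delta_pos": [0, 0, 195], "angular": [0, 0, -0.7]}, {"fingers": 86, "delta_pos": [0, 0, 195], "angular": [0, 0, -0.7]}]'

```text
clock: 13.9
tool_pos: [0.4452, 0.2517, 0.0085]
orientation: [179.9, -0.1, -86.6]
force: [0.0, -0.6, 0.5]
opening: 0.0859
gripper_force: 0.0
```

Emit:
apply_moves --deltas '[{"fingers": 50, "delta_pos": [0, 0, 0], "angular": [0, 0, 0]}, {"fingers": 50, "delta_pos": [0, 0, 0], "angular": [0, 0, 0]}, {"fingers": 50, "delta_pos": [0, 0, 0], "angular": [0, 0, 0]}, {"fingers": 50, "delta_pos": [0, 0, 0], "angular": [0, 0, 0]}, {"fingers": 50, "delta_pos": [0, 0, 0], "angular": [0, 0, 0]}, {"fingers": 50, "delta_pos": [0, 0, 0], "angular": [0, 0, 0]}]'

```text
clock: 14.5
tool_pos: [0.4454, 0.2521, 0.0097]
orientation: [-180.0, 0.0, -86.5]
force: [-2.9, -1.2, 7.3]
opening: 0.0577
gripper_force: 30.0
```

Emit:
apply_moves --deltas '[{"fingers": 50, "delta_pos": [0, 0, -10], "angular": [0, 0, 0]}, {"fingers": 50, "delta_pos": [0, 0, -40], "angular": [0, 0, 0]}, {"fingers": 50, "delta_pos": [0, 0, -80], "angular": [0, 0, 0]}, {"fingers": 50, "delta_pos": [0, 0, -120], "angular": [0, 0, 0]}, {"fingers": 50, "delta_pos": [0, 0, -160], "angular": [0, 0, 0]}, {"fingers": 50, "delta_pos": [0, 0, -185], "angular": [0, 0, 0]}, {"fingers": 50, "delta_pos": [0, 0, -200], "angular": [0, 0, 0]}, {"fingers": 50, "delta_pos": [0, 0, -200], "angular": [0, 0, 0]}]'

```text
clock: 15.3
tool_pos: [0.4461, 0.2526, 0.2117]
orientation: [-179.8, 0.2, -86.4]
force: [0.8, 0.2, -3.6]
opening: 0.0581
gripper_force: 30.0
```

Run:
```python
from go import *
o=ctrl.get_obs(); print(o['force'],o['moment'],o['gripper_force'],o['opening'])
x,y=.6,-.2073
rows([(x,y,.2,-96.1)])
```

```text
[ 0.75328968  0.22143692 -3.61073385] [ 0.14380714 -0.07594756  0.02937271] 29.99313298612833 0.05807543557709952
15.3 [0.4461 0.2526 0.2117] [-179.81    0.18  -86.44] 0.0581
[468.6, -125.1, 10.7] [-0.2, 0.2, 9.7]
```

Emit:
apply_moves --deltas '[{"fingers": 50, "delta_pos": [15, -4, 0], "angular": [0, 0, 0.5]}, {"fingers": 50, "delta_pos": [45, -12, 0], "angular": [0, 0, 1]}, {"fingers": 50, "delta_pos": [85, -23, 0], "angular": [0, 0, 2]}, {"fingers": 50, "delta_pos": [125, -33, 0], "angular": [0, 0, 3]}, {"fingers": 50, "delta_pos": [165, -44, 0], "angular": [0, 0, 4]}, {"fingers": 50, "delta_pos": [205, -55, 0], "angular": [0, 0, 5]}, {"fingers": 50, "delta_pos": [245, -65, 0], "angular": [0, 0, 6]}, {"fingers": 50, "delta_pos": [285, -76, 0], "angular": [0, 0, 7]}, {"fingers": 50, "delta_pos": [325, -87, 0], "angular": [0, 0, 8]}, {"fingers": 50, "delta_pos": [365, -97, 0], "angular": [0, 0, 9]}]'

```text
clock: 16.3
tool_pos: [0.5639, -0.1087, 0.2072]
orientation: [179.8, -0.0, -95.5]
force: [0.8, 0.1, -2.7]
opening: 0.0579
gripper_force: 30.0
```

Run:
```python
from go import *
x,y=.6,-.2073
rows([(x,y,.2,-96.1)])
```

```text
16.3 [ 0.5639 -0.1087  0.2072] [ 1.7982e+02 -2.0000e-02 -9.5530e+01] 0.0579
[94.6, -45.5, 7.1] [0.2, -0.0, 0.6]
```

Emit:
apply_moves --deltas '[{"fingers": 50, "delta_pos": [30, -15, 5], "angular": [0, 0, 0.3]}, {"fingers": 50, "delta_pos": [60, -30, 20], "angular": [0, 0, 0.5]}, {"fingers": 50, "delta_pos": [80, -40, 40], "angular": [0, 0, 0.5]}, {"fingers": 50, "delta_pos": [88, -45, 60], "angular": [0, 0, 0.5]}, {"fingers": 50, "delta_pos": [90, -45, 80], "angular": [0, 0, 0.5]}, {"fingers": 50, "delta_pos": [90, -45, 80], "angular": [0, 0, 0.5]}, {"fingers": 50, "delta_pos": [90, -45, 80], "angular": [0, 0, 0.5]}]'

```text
clock: 17.0
tool_pos: [0.6, -0.2007, 0.128]
orientation: [179.8, -0.0, -96.0]
force: [0.0, 0.6, -2.5]
opening: 0.0579
gripper_force: 30.0
```

Run:
```python
from go import *
snap('top','top4.png');snap('side','side4.png')
x,y=.6,-.2073
rows([(x,y,.12,-96.1)])
a=cv2.imread('pics/top4.png')[170:260,325:445];b=cv2.imread('pics/side4.png')[160:280,280:400]
o=np.zeros((400,800,3),np.uint8);o[:300,:400]=cv2.resize(a,(400,300),interpolation=3);o[:400,400:800]=cv2.resize(b,(400,400),interpolation=3)
cv2.imwrite('pics/crop4.png',o)
```

```text
17.1 [ 0.6014 -0.2002  0.1299] [-1.7995e+02 -2.0000e-02 -9.5930e+01] 0.0573
[7.2, 0.7, 9.9] [-0.0, -0.0, 0.2]
```

View pics/crop4.png

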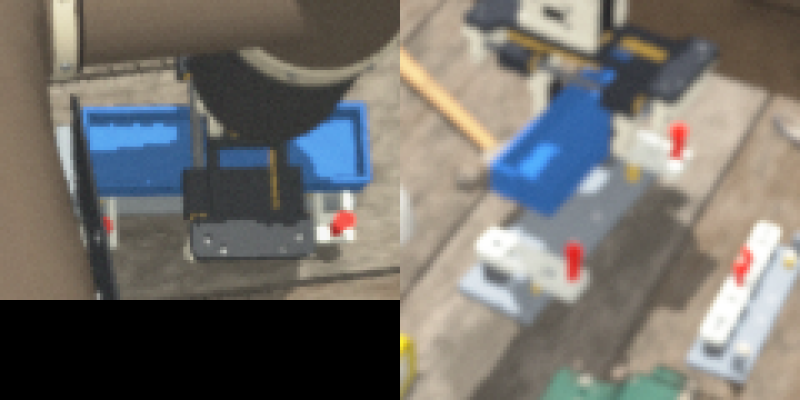

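The tray hangs level over the open braces. Its back rim corners are at top crop (83,104) and (369,101), and both knobs stand clear of it. I check the tray centre along its length from these.

Run:
```python
from go import *
c=np.array([(83,104),(369,101)],float);uv=np.c_[325+(c[:,0]+.5)/(10/3)-.5,170+(c[:,1]+.5)/(10/3)-.5]
W=atz('top',uv,.157)[:,:2];d=W[0]-W[1];print(W.round(4),np.hypot(*d),np.arctan2(-d[0],d[1]))
e=d/np.hypot(*d);n=np.array([e[1],-e[0]]);m=W.mean(0)-n*.029;print('centre',m,'TCP',ctrl.get_obs()['tool_pos'])
```

```text
[[ 0.6429 -0.1049]
 [ 0.6194 -0.3051]] 0.20160065764880555 -0.11680318830346065
centre [ 0.60238722 -0.20162305] TCP [ 0.60139557 -0.20024239  0.12986252]
```

Run:
```python
from go import *
rows([(.5996,-.2054,.075,-96.1)])
```

```text
17.1 [ 0.6014 -0.2002  0.1299] [-1.7995e+02 -2.0000e-02 -9.5930e+01] 0.0573
[5.3, 1.3, 54.9] [-0.0, -0.0, 0.2]
```

Emit:
apply_moves --deltas '[{"fingers": 50, "delta_pos": [5, 1, 15], "angular": [0, 0, 0]}, {"fingers": 50, "delta_pos": [5, 1, 30], "angular": [0, 0, 0]}, {"fingers": 50, "delta_pos": [5, 1, 45], "angular": [0, 0, 0]}, {"fingers": 50, "delta_pos": [5, 1, 53], "angular": [0, 0, 0]}, {"fingers": 50, "delta_pos": [5, 1, 55], "angular": [0, 0, 0]}, {"fingers": 50, "delta_pos": [5, 1, 55], "angular": [0, 0, 0]}]'

```text
clock: 17.7
tool_pos: [0.6, -0.205, 0.0747]
orientation: [-180.0, -0.0, -95.9]
force: [0.8, 0.1, -2.8]
opening: 0.0577
gripper_force: 30.0
```

Run:
```python
from go import *
rows([(.5996,-.2054,.053,-96.1)])
```

```text
17.7 [ 0.6    -0.205   0.0747] [-1.7996e+02 -1.0000e-02 -9.5920e+01] 0.0577
[0.5, 0.4, 21.7] [-0.0, -0.0, 0.2]
```

Emit:
apply_moves --deltas '[{"fingers": 50, "delta_pos": [0.5, 0.4, 5], "angular": [0, 0, 0]}, {"fingers": 50, "delta_pos": [0.5, 0.4, 9], "angular": [0, 0, 0]}, {"fingers": 50, "delta_pos": [0.5, 0.4, 11], "angular": [0, 0, 0]}, {"fingers": 50, "delta_pos": [0.5, 0.4, 13], "angular": [0, 0, 0]}, {"fingers": 50, "delta_pos": [0.5, 0.4, 15], "angular": [0, 0, 0]}, {"fingers": 50, "delta_pos": [0.5, 0.4, 16], "angular": [0, 0, 0]}, {"fingers": 50, "delta_pos": [0.5, 0.4, 16], "angular": [0, 0, 0]}]'

```text
clock: 18.4
tool_pos: [0.5991, -0.2055, 0.0579]
orientation: [180.0, -0.0, -96.0]
force: [-0.2, -0.9, -2.8]
opening: 0.058
gripper_force: 30.0
```

Emit:
apply_moves --deltas '[{"fingers": 50, "delta_pos": [0, 0, 1.5], "angular": [0, 0, 0]}, {"fingers": 50, "delta_pos": [0, 0, 2.5], "angular": [0, 0, 0]}, {"fingers": 50, "delta_pos": [0, 0, 3.5], "angular": [0, 0, 0]}, {"fingers": 50, "delta_pos": [0, 0, 4], "angular": [0, 0, 0]}, {"fingers": 50, "delta_pos": [0, 0, 4], "angular": [0, 0, 0]}]'

```text
clock: 18.9
tool_pos: [0.599, -0.2055, 0.0539]
orientation: [180.0, 0.0, -96.0]
force: [-0.2, -0.1, -3.8]
opening: 0.0579
gripper_force: 30.0
```

Emit:
apply_moves --deltas '[{"fingers": 50, "delta_pos": [0, 0, 0.7], "angular": [0, 0, 0]}, {"fingers": 50, "delta_pos": [0, 0, 1.3], "angular": [0, 0, 0]}, {"fingers": 50, "delta_pos": [0, 0, 1.3], "angular": [0, 0, 0]}]'

```text
clock: 19.2
tool_pos: [0.5992, -0.2055, 0.0537]
orientation: [-180.0, -0.0, -95.9]
force: [-2.8, 1.9, 4.6]
opening: 0.0576
gripper_force: 30.0
```

Seated at the predicted height, with contact felt. I release and lift.

Emit:
apply_moves --deltas '[{"fingers": 62, "delta_pos": [0, 0, -0.5], "angular": [0, 0, 0]}, {"fingers": 70, "delta_pos": [0, 0, -0.5], "angular": [0, 0, 0]}, {"fingers": 80, "delta_pos": [0, 0, -0.5], "angular": [0, 0, 0]}, {"fingers": 80, "delta_pos": [0, 0, -0.5], "angular": [0, 0, 0]}, {"fingers": 80, "delta_pos": [0, 0, -0.5], "angular": [0, 0, 0]}, {"fingers": 80, "delta_pos": [0, 0, -20], "angular": [0, 0, 0]}, {"fingers": 80, "delta_pos": [0, 0, -60], "angular": [0, 0, 0]}, {"fingers": 80, "delta_pos": [0, 0, -105], "angular": [0, 0, 0]}, {"fingers": 80, "delta_pos": [0, 0, -145], "angular": [0, 0, 0]}, {"fingers": 80, "delta_pos": [0, 0, -145], "angular": [0, 0, 0]}]'

```text
clock: 20.2
tool_pos: [0.6024, -0.2064, 0.2047]
orientation: [-179.4, -0.1, -95.9]
force: [0.6, 0.0, 0.1]
opening: 0.0803
gripper_force: 0.0
```

Run:
```python
from fit import *
ims={n:cv2.cvtColor(cv2.imread(f'pics/{n}1.png'),cv2.COLOR_BGR2RGB) for n in('top','side')}
yel=lambda m:(m[...,0]-m[...,2]>45)&(m[...,1]-m[...,2]>45)
rr=roi({'top':(294,212),'side':(273,272)},25)
for n in ims:
    v,u=np.where(yel(ims[n].astype(int))&rr(n)); print(n,u.min(),u.max(),v.min(),v.max(),len(u))
for L in(.026,.03,.033):
    tp=np.array([[a*.018,y,h] for a in(-1,1) for y,h in((-L,0),(L,0),(L,.045),(-L,.045),(L-.015,.06),(-L+.015,.06))])
    for z0 in (0,.1,.3,-.2): print(L,*maskfit(ims,yel,tp,np.array([.664,.033,0,z0]),rr))
# elongated direction: front-face bottom edge & hook
print(atz('top',[[306,211.5]],.03),tri((294,209),(273,268)))
from go import rows; rows([])
```

```text
top 280 307 201 221 401
side 263 284 258 287 462
0.026 [6.71848664e-01 3.20343790e-02 3.72761202e-03 6.35889307e-04] 0.32589234191957406
0.026 [0.67070607 0.0329541  0.00594132 0.06173691] 0.33362159306191674
0.026 [0.67146524 0.03268748 0.00465585 0.01697123] 0.32856951591257466
0.026 [ 0.67247716  0.03162751  0.00191955 -0.01003899] 0.3268180323532338
0.03 [6.72622642e-01 3.17595992e-02 3.39936761e-04 4.09191374e-02] 0.19332088618459053
0.03 [0.67148012 0.03249179 0.00386531 0.08098873] 0.18550877123925102
0.03 [0.67039909 0.03362781 0.00634961 0.11280887] 0.19300620310393668
0.03 [ 0.67369384  0.0302892  -0.0039859  -0.02744274] 0.22168723401209733
0.033 [ 0.67340194  0.0308818  -0.00169525  0.05647148] 0.1699846872396501
0.033 [0.67259486 0.03172058 0.00107381 0.10297796] 0.15065317214287377Traceback (most recent call last):
  File "<stdin>", line 9, in <module>
  File "fit.py", line 22, in maskfit
    s=np.array([.01,.01,.01,.1]); best=minimize(lambda v:cost(x0+v*s),np.zeros(4),method='Nelder-Mead',options=dict(initial_simplex=np.vstack([np.zeros(4),np.eye(4)])*1.0,maxiter=500))
[... 282 characters left out ...]
      **options)
    fsim[j] = func(sim[j])
              ~~~~^^^^^^^^
    fx = function(np.copy(x), *(wrapper_args + args))
  File "fit.py", line 22, in <lambda>
    s=np.array([.01,.01,.01,.1]); best=minimize(lambda v:cost(x0+v*s),np.zeros(4),method='Nelder-Mead',options=dict(initial_simplex=np.vstack([np.zeros(4),np.eye(4)])*1.0,maxiter=500))
                                                         ~~~~^^^^^^^^
  File "fit.py", line 18, in cost
    q=(proj(n,P)-[x,y]+.5)*S; r=np.zeros(b.shape,np.uint8)
       ~~~~^^^^^
  File "h.py", line 15, in proj
    c=ctrl.camera_params(name);K,D=KD(c);T=np.linalg.inv(np.array(c['cam_to_world']))
ValueError: time passes only in moves, steps and waits
```

Run:
```python
import h
P={n:h.ctrl.camera_params(n) for n in('top','side')}
class C: 
    camera_params=staticmethod(lambda n:P[n])
real=h.ctrl; h.ctrl=C
from fit import *
ims={n:cv2.cvtColor(cv2.imread(f'pics/{n}1.png'),cv2.COLOR_BGR2RGB) for n in('top','side')}
yel=lambda m:(m[...,0]-m[...,2]>60)&(m[...,1]-m[...,2]>50)
rr=roi({'top':(294,212),'side':(273,272)},25)
for L,b in((.033,.015),(.035,.015),(.035,.022),(.037,.02)):
    tp=np.array([[a*.018,y,hh] for a in(-1,1) for y,hh in((-L,0),(L,0),(L,.06-b),(-L,.06-b),(L-b*.3,.06-b*.3),(-L+b*.3,.06-b*.3),(L-b,.06),(-L+b,.06))])
    for z0 in (.1,.2): print(L,b,*maskfit(ims,yel,tp,np.array([.668,.033,0,z0]),rr))
import numpy as np
o=real.get_obs();print(o['tool_pos'],o['orientation'])
```

```text
0.033 0.015 [0.67244844 0.03214093 0.00150134 0.12279007] 0.2076217451560991
0.033 0.015 [0.67216648 0.03236206 0.001893   0.12732907] 0.20523827375932024
0.035 0.015 [ 0.67325435  0.03116532 -0.00113709  0.15165821] 0.2690341128371725
0.035 0.015 [ 6.72795049e-01  3.17710742e-02 -1.92441574e-04  1.63684241e-01] 0.2738069770326168
0.035 0.022 [ 0.6738578   0.03193363 -0.00175011  0.10419353] 0.22720606009313948
0.035 0.022 [0.67330409 0.03108666 0.00085333 0.15904417] 0.23264647853819231
0.037 0.02 [ 0.67573291  0.02976169 -0.00697426  0.13501864] 0.3056501273568154
0.037 0.02 [ 0.67403301  0.02968701 -0.00095252  0.17173626] 0.32016768310350274
[ 0.60238836 -0.20635946  0.20470949] [-1.79387053e+02 -6.56299263e-02 -9.58977358e+01]
```

Run:
```python
from go import *
rows([(.672,.030,.2,-84.5),(.672,.030,.036,-84.5)])
```

```text
20.2 [ 0.6024 -0.2064  0.2047] [-1.7939e+02 -7.0000e-02 -9.5900e+01] 0.0803
[-242.3, -44.9, 4.9] [-0.6, -0.1, -11.4]
[-242.5, -43.2, 168.9] [-0.6, -0.1, -11.4]
```

Emit:
apply_moves --deltas '[{"fingers": 80, "delta_pos": [-242, -45, 0], "angular": [0, 0, -11.4]}, {"fingers": 80, "delta_pos": [-242, -45, 0], "angular": [0, 0, -11.4]}, {"fingers": 80, "delta_pos": [-242, -45, 0], "angular": [0, 0, -11.4]}, {"fingers": 80, "delta_pos": [-242, -45, 0], "angular": [0, 0, -11.4]}, {"fingers": 80, "delta_pos": [-242, -45, 0], "angular": [0, 0, -11.4]}, {"fingers": 80, "delta_pos": [-242, -45, 20], "angular": [0, 0, -11.4]}, {"fingers": 80, "delta_pos": [-242, -45, 20], "angular": [0, 0, -11.4]}, {"fingers": 80, "delta_pos": [-242, -45, 20], "angular": [0, 0, -11.4]}]'

```text
clock: 21.0
tool_pos: [0.6685, 0.0301, 0.1773]
orientation: [179.9, -0.0, -84.5]
force: [0.0, 0.1, -0.0]
opening: 0.08
gripper_force: 0.0
```

Run:
```python
from go import *
snap('side','side5.png');snap('top','top5.png')
rows([(.672,.030,.2,-84.5),(.672,.030,.036,-84.5)])
a=cv2.imread('pics/top5.png')[170:270,260:440];b=cv2.imread('pics/side5.png')[190:310,220:360]
o=np.zeros((600,800,3),np.uint8);o[:250,:450]=cv2.resize(a,(450,250),interpolation=3);o[250:600,390:798]=cv2.resize(b,(408,350),interpolation=3)
cv2.imwrite('pics/crop5.png',o)
```

```text
21.1 [0.6692 0.0295 0.1786] [-1.7996e+02 -1.0000e-02 -8.4600e+01] 0.0797
[-0.2, -2.9, -21.4] [-0.0, -0.0, -0.1]
[-0.2, -2.8, 142.6] [-0.0, -0.0, -0.1]
```

View pics/crop5.png

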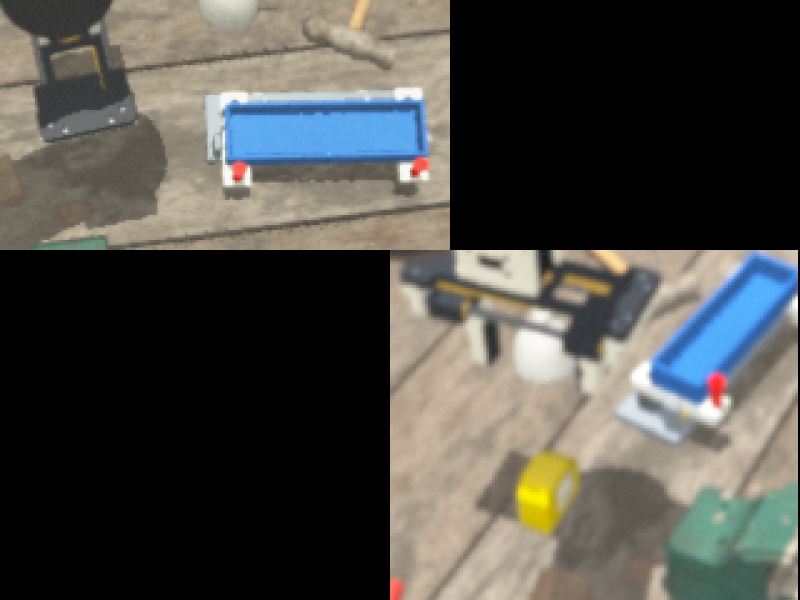

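The tray lies flat on both open braces, at top crop (325,132). The tape measure stands untouched at side crop (548,492), below the open fingers, so I descend on it.

Emit:
apply_moves --deltas '[{"fingers": 80, "delta_pos": [0, -3, 40], "angular": [0, 0, 0]}, {"fingers": 80, "delta_pos": [0, -3, 80], "angular": [0, 0, 0]}, {"fingers": 80, "delta_pos": [0, -3, 105], "angular": [0, 0, 0]}, {"fingers": 80, "delta_pos": [0, -3, 122], "angular": [0, 0, 0]}, {"fingers": 80, "delta_pos": [0, -3, 134], "angular": [0, 0, 0]}, {"fingers": 80, "delta_pos": [0, -3, 141], "angular": [0, 0, 0]}, {"fingers": 80, "delta_pos": [0, -3, 141], "angular": [0, 0, 0]}]'

```text
clock: 21.8
tool_pos: [0.6719, 0.0303, 0.0366]
orientation: [180.0, -0.0, -84.6]
force: [0.2, 0.5, 0.3]
opening: 0.0801
gripper_force: 0.0
```

Emit:
apply_moves --deltas '[{"fingers": 28, "delta_pos": [0, 0, 0], "angular": [0, 0, 0]}, {"fingers": 28, "delta_pos": [0, 0, 0], "angular": [0, 0, 0]}, {"fingers": 28, "delta_pos": [0, 0, 0], "angular": [0, 0, 0]}, {"fingers": 28, "delta_pos": [0, 0, 0], "angular": [0, 0, 0]}, {"fingers": 28, "delta_pos": [0, 0, 0], "angular": [0, 0, 0]}, {"fingers": 28, "delta_pos": [0, 0, 0], "angular": [0, 0, 0]}, {"fingers": 28, "delta_pos": [0, 0, 0], "angular": [0, 0, 0]}]'

```text
clock: 22.5
tool_pos: [0.6718, 0.0308, 0.0368]
orientation: [180.0, -0.0, -84.5]
force: [-1.1, 0.1, 1.0]
opening: 0.034
gripper_force: 29.8
```

Emit:
apply_moves --deltas '[{"fingers": 28, "delta_pos": [0, 0, -10], "angular": [0, 0, 0]}, {"fingers": 28, "delta_pos": [0, 0, -40], "angular": [0, 0, 0]}, {"fingers": 28, "delta_pos": [0, 0, -80], "angular": [0, 0, 0]}, {"fingers": 28, "delta_pos": [0, 0, -120], "angular": [0, 0, 0]}, {"fingers": 28, "delta_pos": [0, 0, -150], "angular": [0, 0, 0]}, {"fingers": 28, "delta_pos": [0, 0, -155], "angular": [0, 0, 0]}, {"fingers": 28, "delta_pos": [0, 0, -155], "angular": [0, 0, 0]}]'

```text
clock: 23.2
tool_pos: [0.6722, 0.031, 0.1933]
orientation: [-179.9, 0.0, -84.6]
force: [-0.9, -0.4, -2.4]
opening: 0.0336
gripper_force: 29.8
```

Run:
```python
from go import *
print(ctrl.get_obs()['force'])
rows([(.5995,-.2055,.19,-96)])
```

```text
[-0.8948918  -0.37981056 -2.36956172]
23.2 [0.6722 0.031  0.1933] [-1.7987e+02  5.0000e-02 -8.4550e+01] 0.0336
[228.6, 94.8, 2.9] [-0.1, 0.1, 11.4]
```

Emit:
apply_moves --deltas '[{"fingers": 28, "delta_pos": [15, 6, 0], "angular": [0, 0, 1]}, {"fingers": 28, "delta_pos": [45, 19, 0], "angular": [0, 0, 3]}, {"fingers": 28, "delta_pos": [80, 33, 0], "angular": [0, 0, 5]}, {"fingers": 28, "delta_pos": [115, 48, 0], "angular": [0, 0, 7]}, {"fingers": 28, "delta_pos": [150, 62, 0], "angular": [0, 0, 9]}, {"fingers": 28, "delta_pos": [185, 77, 0], "angular": [0, 0, 10]}, {"fingers": 28, "delta_pos": [210, 87, 0], "angular": [0, 0, 11.4]}, {"fingers": 28, "delta_pos": [225, 93, 0], "angular": [0, 0, 11.4]}, {"fingers": 28, "delta_pos": [228, 95, 0], "angular": [0, 0, 11.4]}, {"fingers": 28, "delta_pos": [228, 95, 0], "angular": [0, 0, 11.4]}]'

```text
clock: 24.2
tool_pos: [0.5983, -0.2055, 0.1908]
orientation: [179.9, 0.0, -96.0]
force: [0.2, 0.7, -3.1]
opening: 0.0339
gripper_force: 29.8
```

Run:
```python
from go import *
snap('side','side6.png')
rows([(.5995,-.2055,.105,-96)])
cv2.imwrite('pics/crop6.png',cv2.resize(cv2.imread('pics/side6.png')[150:270,270:400],(520,480),interpolation=3))
```

```text
24.25 [ 0.5988 -0.2049  0.191 ] [ 1.7993e+02  1.0000e-02 -9.5950e+01] 0.0338
[0.5, -0.9, 86.0] [0.1, 0.0, 0.0]
```

View pics/crop6.png

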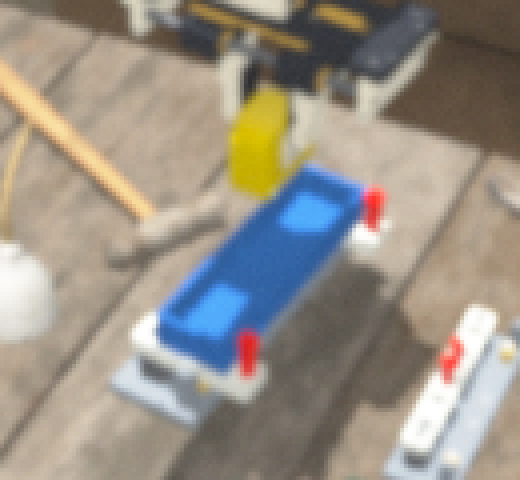

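The tape hangs upright in the fingers at crop (262,140), above the seated tray. I lower gently, expecting the floor at TCP z ≈ 0.093.

Emit:
apply_moves --deltas '[{"fingers": 28, "delta_pos": [0, -0.5, 25], "angular": [0, 0, 0]}, {"fingers": 28, "delta_pos": [0, -0.5, 50], "angular": [0, 0, 0]}, {"fingers": 28, "delta_pos": [0, -0.5, 68], "angular": [0, 0, 0]}, {"fingers": 28, "delta_pos": [0, -0.5, 80], "angular": [0, 0, 0]}, {"fingers": 28, "delta_pos": [0, -0.5, 86], "angular": [0, 0, 0]}, {"fingers": 28, "delta_pos": [0, -0.5, 90], "angular": [0, 0, 0]}, {"fingers": 28, "delta_pos": [0, -0.5, 92], "angular": [0, 0, 0]}, {"fingers": 28, "delta_pos": [0, -0.5, 93.5], "angular": [0, 0, 0]}, {"fingers": 28, "delta_pos": [0, -0.5, 93.5], "angular": [0, 0, 0]}]'

```text
clock: 25.15
tool_pos: [0.5998, -0.2053, 0.0987]
orientation: [-180.0, 0.0, -95.9]
force: [-0.1, 0.5, -2.0]
opening: 0.0338
gripper_force: 29.8
```

Emit:
apply_moves --deltas '[{"fingers": 28, "delta_pos": [0, 0, 1], "angular": [0, 0, 0]}, {"fingers": 28, "delta_pos": [0, 0, 2], "angular": [0, 0, 0]}, {"fingers": 28, "delta_pos": [0, 0, 3], "angular": [0, 0, 0]}, {"fingers": 28, "delta_pos": [0, 0, 4], "angular": [0, 0, 0]}, {"fingers": 28, "delta_pos": [0, 0, 5], "angular": [0, 0, 0]}, {"fingers": 28, "delta_pos": [0, 0, 5.5], "angular": [0, 0, 0]}, {"fingers": 28, "delta_pos": [0, 0, 5.5], "angular": [0, 0, 0]}]'

```text
clock: 25.85
tool_pos: [0.5995, -0.2052, 0.0928]
orientation: [180.0, -0.0, -95.9]
force: [-0.8, -0.3, -1.4]
opening: 0.0334
gripper_force: 29.8
```

Emit:
apply_moves --deltas '[{"fingers": 28, "delta_pos": [0, 0, 0.5], "angular": [0, 0, 0]}, {"fingers": 28, "delta_pos": [0, 0, 0.8], "angular": [0, 0, 0]}, {"fingers": 28, "delta_pos": [0, 0, 0.8], "angular": [0, 0, 0]}]'

```text
clock: 26.15
tool_pos: [0.5996, -0.2052, 0.0927]
orientation: [-180.0, -0.0, -95.9]
force: [-2.1, 1.1, 5.2]
opening: 0.0338
gripper_force: 29.9
```

Contact with the floor is gentle, about 7 N. I release and rise.

Emit:
apply_moves --deltas '[{"fingers": 38, "delta_pos": [0, 0, -0.3], "angular": [0, 0, 0]}, {"fingers": 44, "delta_pos": [0, 0, -0.3], "angular": [0, 0, 0]}, {"fingers": 50, "delta_pos": [0, 0, -0.3], "angular": [0, 0, 0]}, {"fingers": 50, "delta_pos": [0, 0, -0.3], "angular": [0, 0, 0]}, {"fingers": 50, "delta_pos": [0, 0, -15], "angular": [0, 0, 0]}, {"fingers": 50, "delta_pos": [0, 0, -50], "angular": [0, 0, 0]}, {"fingers": 50, "delta_pos": [0, 0, -95], "angular": [0, 0, 0]}, {"fingers": 50, "delta_pos": [0, 0, -120], "angular": [0, 0, 0]}, {"fingers": 50, "delta_pos": [0, 0, -120], "angular": [0, 0, 0]}, {"fingers": 50, "delta_pos": [0, 0, -120], "angular": [0, 0, 0]}]'

```text
clock: 27.15
tool_pos: [0.5997, -0.2051, 0.2124]
orientation: [-179.9, 0.0, -96.0]
force: [-0.1, -0.3, -1.5]
opening: 0.0501
gripper_force: 0.0
```

Run:
```python
from go import *
snap('side','side7.png');snap('top','top7.png')
a=cv2.resize(cv2.imread('pics/side7.png')[150:270,270:400],(390,360),interpolation=3);b=cv2.resize(cv2.imread('pics/top7.png')[150:270,325:455],(390,360),interpolation=3)
cv2.imwrite('pics/crop7.png',np.hstack([a,b]))
```

```text
(no output)
```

View pics/crop7.png

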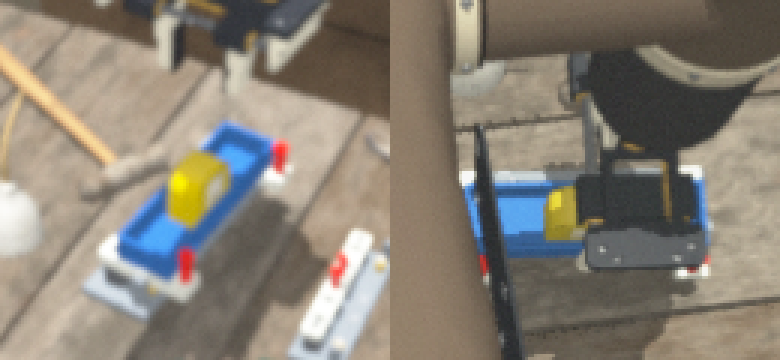

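The tape stands upright in the flat, seated tray (left crop (200,185)), and the gripper is clear above it. I hand the job in.

```bash
python3 -c "
from plant import ctrl
print(ctrl.close_job())"
```

```text
the job is handed in; nothing more can be done
None
```

I've handed the job in: both braces are out against their stops, the tray is seated flat in its sockets, the tape measure stands upright in it, and the gripper is clear. It took about 27 s of robot time, and no verdict came back.

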